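Rotate the pod stock and hold the pusher back for refilling

TASK

We are refilling the pod dispenser, oldest stock first: take the loose leftover brown-lidded pod and green-lidded pod and stand each upright at the very front of the tray, in front of the pusher of the lane whose ticket has its lid's colour. Then pull the spring-loaded pusher of the green lane back until its paddle face is level with the red fill line, and finish while still holding it steady there so that I can load the new green pods behind the old one; do not let go. Leave the brown lane's pusher home at the front, and the orange pod (it has no lane), the new pods in the carton and everything else on the worktop where they are.

Things in the scene. Friction and masses are not known exactly. Their poses are not given: they have to be found in the camera images.
- dispenser: Two-lane pod tray, fixed, 288 x 124 mm, clear dividers 24 mm high. Origin: centre of underside. x runs along the lanes, from the front (sloping ticket rail, 18 mm high front stop) to the rear stop (24 mm); the front faces left, so x points roughly to the robot's right. Lane 0 at y = +30 mm, lane 1 at -30 mm, 56 mm wide inside, floor 5 mm up. Red fill line across both lanes at x = +41 mm.
- bay_0 (a point): Middle of the front place of lane 0, on the lane floor (5 mm above the worktop): the place of one pod, 56 x 56 mm, between the front stop and the resting pusher's 20 mm high paddle face. Axes as the dispenser's.
- bay_1 (a point): Middle of the front place of lane 1, on the lane floor (5 mm above the worktop): the place of one pod, 56 x 56 mm, between the front stop and the resting pusher's 20 mm high paddle face. Axes as the dispenser's.
- tab_0 (a point): Point in the dark grey pull tab of lane 0's pusher, on its middle plane, 44 mm above the worktop; moves with the pusher; axes as the dispenser's. The upright tab is 12 mm thick along the lane, 30 mm wide across it, and reaches to 54 mm above the worktop. Its middle is 46 mm behind the front of the black paddle face; in between, the pusher is at most 21 mm high.
- tab_1 (a point): Point in the dark grey pull tab of lane 1's pusher, on its middle plane, 44 mm above the worktop; moves with the pusher; axes as the dispenser's. The upright tab is 12 mm thick along the lane, 30 mm wide across it, and reaches to 54 mm above the worktop. Its middle is 46 mm behind the front of the black paddle face; in between, the pusher is at most 21 mm high.
- pusher_0 (a joint): Travel of lane 0's pusher towards the rear of the tray, m: 0 at rest at the front (within 1 mm), 0.108 with the front of its paddle face on the middle of the red fill line, 0.138 at the rear stop. A coiled strip spring always draws it to the front, with 6 N at rest to 8 N at the line; let go, it runs home.
- pusher_1 (a joint): Travel of lane 1's pusher towards the rear of the tray, m: 0 at rest at the front (within 1 mm), 0.108 with the front of its paddle face on the middle of the red fill line, 0.138 at the rear stop. A coiled strip spring always draws it to the front, with 6 N at rest to 8 N at the line; let go, it runs home.
- ticket_brown: Dark brown ticket (46 x 25 mm, blank) on the sloping rail at the front of one lane: that lane is for this colour; the two tickets change places between lanes. Origin on the worktop below the ticket; axes as the dispenser's. The middle of that lane's front place is 44 mm along +x from it.
- ticket_green: Dark green ticket (46 x 25 mm, blank) on the sloping rail at the front of one lane: that lane is for this colour; the two tickets change places between lanes. Origin on the worktop below the ticket; axes as the dispenser's. The middle of that lane's front place is 44 mm along +x from it.
- pod_brown: Leftover brewer pod with dark brown lid, loose on the worktop away from the tray: white tapered cup 42 mm high, 52 mm across the rim at its top, narrower at the foot, about 15 g. Origin: centre of its underside, z up.
- pod_green: Leftover brewer pod with dark green lid, loose on the worktop away from the tray: white tapered cup 42 mm high, 52 mm across the rim at its top, narrower at the foot, about 15 g. Origin: centre of its underside, z up.
- pod_orange: Leftover pod with orange lid, for which the tray has no lane, 52 mm across, 42 mm high; bystander, to be left alone. Origin: centre of its underside.
- mug: White mug with red dots, 106 mm high, 86 mm across, with a handle, behind the tray at the edge of the wall cabinets (their undersides are 0.46 m above the worktop, their fronts at world x = 0.62 m: keep the wrist clear of them); bystander, to be left alone. Origin: centre of its underside.
- honey_jar: Honey jar with grey lid, 61 mm across, 89 mm high; bystander, to be left alone. Origin: centre of its underside.
- kitchen_timer: Red and white wind-up timer, 68 mm across, 61 mm high; bystander, to be left alone. Origin: centre of its underside.
- label_tape: Roll of masking tape lying flat, 101 mm across, 25 mm high; bystander, to be left alone. Origin: centre of its underside.
- marker_pen: Black and white marker pen lying flat, 135 mm long; bystander, to be left alone. Origin: centre of its underside.
- new_pod_0: One of the three new dark-green-lidded pods in the cardboard carton at the back, 52 mm across, 42 mm high; bystander, to be left alone. Origin: centre of its underside.
- new_pod_1: One of the three new dark-green-lidded pods in the cardboard carton at the back, 52 mm across, 42 mm high; bystander, to be left alone. Origin: centre of its underside.
- new_pod_2: One of the three new dark-green-lidded pods in the cardboard carton at the back, 52 mm across, 42 mm high; bystander, to be left alone. Origin: centre of its underside.
Not all that is in view belongs to the job. Leave any yellow look-alike of the pod_brown alone. What is shaped like the pod_green but turquoise is not meant.

How it is judged:
By the outcome, as a careful person would: the job done as asked, in the order asked, and still so for the second after the job is handed in, while the arm keeps its last pose, push and grip.
It also fails if it takes over 54 s, if anything falls off the work surface, if the arm or the gripper's body presses on something with over 40 N, if the wrist force passes 120 N, or if a joint passes its speed limit or range.

ROBOT

A 6-joint arm with a two-finger parallel gripper is mounted at the origin on a cart in front of the work surface, level with it; the furniture and walls round the work are solid. World frame = base frame: x ahead of the robot, y to its left, z up, the work surface at z = 0. Lengths are in m, angles in rad, forces in N, time in s.
With the tool pointing down it reaches from about 0.275 to 1 m from the base axis. Payload 8.4 kg.
Tool frame: the origin (TCP) lies on the centre line of the jaws, within the pads' length; the fingertips stand 11 mm ahead of it and the grasp point (between the pads) lies 8 mm behind it; z points along the fingers, y is the line along which they close (so a half turn about z gives the same grasp; the last joint's range is limited). The gripper opens to 85 mm and grips with 20 to 120 N. Pads are 22 mm wide; open, the fingers measure 114 mm over their backs; the gripper's body (76 mm by 85 mm) begins 54 mm behind the grasp point. The pads swing forward as they close: fully open they stand 13 mm farther back than shut.
Start: joints at [-1.298, 0.353, 1.633, -0, 1.155, -0.002], TCP at [0.17, -0.602, 0.242] pointing down, gripper open.
Joint ranges: [-2.63, 2.63], [-0.92, 2.1], [0.06, 2.66], [-1.3, 4.44], [0, 2.69], [-3.02, 3.02]. Speed limits (rad/s): [2.22, 2.22, 2.79, 3.14, 3.14, 3.14].

INTERFACE

Orientations are given as a unit quaternion [x, y, z, w].
In Python, from bench import r gives the robot as it stands.
- The arm moves only by the shell command python3 -m pendant 'ROWS' [OPENING]. ROWS is JSON, a list of rows, each a list of 6 numbers: the shift along the tool's x, y, z in cm, then the turn, a rotation vector about the tool's x, y, z in rad. In form: [[dx, dy, dz, ax, ay, az], ...]. A call has 1 to 20 rows; each row is the pose to reach, as a shift and turn from the pose commanded when the call began, along the tool's axes at that moment; what a row does not reach only later rows make up. A row lasts 1/12 s, in which the tool goes at most 41.7 mm and 7.16 degrees, less where a joint would pass 70% of its speed; a pose out of reach is approached as far as the arm can. A call with a gripper value outside its range is refused whole. OPENING is the opening, from 0 (shut) to 1 (fully open), set as the call begins (- or left out, the last holds). The fingers move at their own pace and stop on an object; the grip force is fixed at half the most. Time passes only in rows, so rows that repeat a pose let the fingers close. It gives the time, the measured TCP pose, the force, the opening and the grip force at its end, in the units of the state.
- r.get_obs(): the state, without advancing time (a new reading comes with each control period).
- r.grab_frame(name): name is "scene" or "side" or "wrist"; returns a dict with "pixels" (400x640x3 uint8, blue, green, red), "K" (3x3 intrinsics, pixels), "pose" (4x4, takes a point from camera to world coordinates). Camera axes: x right, y down, z forward; pixel columns grow to the right and rows downward; lengths in m; the calibration is good to about 2 mm. A picture is of the moment at which its call begins. There is no depth.
- r.hand_in(): hands the job in; it is judged then, once.
Trained networks look in a picture, given as the dict that the camera call returned (one of the last four; its "shot" number tells which), for a name from the list of things; names that differ only in an ending like _2 or _b are one class to them, and where a whole thing is asked for, a point or a joint stands for the part that bears it (a point fixed in the world has none). Each returns a list of dicts, best first, with "score" (0 to 1); they miss things now and then, are a little off and sometimes report something else, mostly with a low value. They report only what shows in the picture. A call takes as long as a camera call. They do not tell look-alikes from the thing itself.
- r.boxes_of(picture, thing): "rect" ([left, top, right, bottom] in pixels, round what is visible of it).
The state is a dict: "time": time; "qpos": joint angles; "qd": joint speeds; "tau": joint torques, N m; "tcp_pos": TCP position; "tcp_rot": TCP orientation; "wrist_force": force on the tool from outside, world axes, zero at the start; "wrist_torque": the same for the moment, N m; "grip_width": finger opening in m; "finger_force": force on a finger pad.
Only numpy, scipy, OpenCV 4.12 (cv2) and the standard library are available. Lean on these libraries where they do the work, as an engineer would, in place of code of your own. Each camera call takes 0.05 s, during which the arm holds its last target. There are 200 camera calls.

## Working session

There is one attempt and no reset: what is moved stays moved. The work goes in short steps, Python scripts to look and compute and a shell command to move; the robot and the scene stay as the last step left them, time stands still between calls to the robot, and variables do not carry over. Pictures are saved under pics/ and viewed, at most 10 in all, crops included, and the job is handed in when it is done.

```bash
mkdir -p pics; ls; python3 - <<'E'
from bench import r
import cv2,numpy as np
o=r.get_obs();print({k:np.round(v,3).tolist() for k,v in o.items()})
for n in("scene","side"):
    f=r.grab_frame(n);cv2.imwrite(f"pics/{n}0.png",f["pixels"]);print(n,np.round(f["K"],1).tolist(),np.round(f["pose"],3).tolist())
    for t in("dispenser","pod_brown","pod_green","pod_orange","ticket_brown","ticket_green","tab_0","mug"):
        print(t,[(np.round(b["rect"]).tolist(),round(b["score"],2)) for b in r.boxes_of(f,t)][:6])
E
```

```text
pics
{'time': 0.0, 'qpos': [-1.298, 0.354, 1.634, -0.0, 1.155, -0.002], 'qd': [0.0, 0.002, 0.001, 0.002, -0.001, -0.001], 'tau': [-0.003, -60.525, -34.207, -0.0, 0.009, -0.0], 'tcp_pos': [0.169, -0.601, 0.242], 'tcp_rot': [0.991, 0.137, -0.0, -0.001], 'wrist_force': [-0.114, 0.263, -0.049], 'wrist_torque': [0.041, -0.045, -0.034], 'finger_force': 0.0, 'grip_width': 0.085}
scene [[385.7, 0.0, 319.9], [0.0, 385.7, 200.9], [0.0, 0.0, 1.0]] [[0.531, -0.414, 0.739, -0.414], [-0.847, -0.242, 0.473, -0.773], [-0.017, -0.877, -0.479, 0.688], [0.0, 0.0, 0.0, 1.0]]
dispenser [([238.0, 195.0, 317.0, 229.0], 0.9)]
pod_brown [([462.0, 267.0, 480.0, 288.0], 0.77)]
pod_green [([443.0, 286.0, 466.0, 307.0], 0.88), ([325.0, 245.0, 344.0, 266.0], 0.73), ([258.0, 157.0, 271.0, 182.0], 0.58)]
pod_orange [([188.0, 187.0, 202.0, 202.0], 0.46), ([257.0, 157.0, 271.0, 182.0], 0.17)]
ticket_brown [([240.0, 193.0, 320.0, 226.0], 0.28)]
ticket_green []
tab_0 [([263.0, 191.0, 281.0, 205.0], 0.42)]
mug [([321.0, 168.0, 341.0, 200.0], 0.86)]
side [[369.9, 0.0, 322.0], [0.0, 369.9, 193.0], [0.0, 0.0, 1.0]] [[0.996, -0.041, 0.075, 0.486], [-0.085, -0.603, 0.793, -1.229], [0.013, -0.797, -0.604, 0.903], [0.0, 0.0, 0.0, 1.0]]
dispenser []
pod_brown [([275.0, 319.0, 290.0, 345.0], 0.85), ([294.0, 249.0, 312.0, 264.0], 0.53)]
pod_green [([251.0, 231.0, 266.0, 248.0], 0.73), ([242.0, 320.0, 260.0, 346.0], 0.59)]
pod_orange [([271.0, 139.0, 278.0, 152.0], 0.49)]
ticket_brown []
ticket_green []
tab_0 [([298.0, 172.0, 308.0, 179.0], 0.48), ([346.0, 224.0, 359.0, 246.0], 0.28)]
mug [([337.0, 173.0, 367.0, 209.0], 0.96)]
```

```bash
python3 - <<'E'
import cv2,numpy as np
a=cv2.imread("pics/scene0.png")[130:330,160:500]; b=cv2.imread("pics/side0.png")[110:370,200:460]
a=cv2.resize(a,(800,470),interpolation=cv2.INTER_CUBIC);cv2.imwrite("pics/a.png",a)
cv2.imwrite("pics/b.png",cv2.resize(b,(600,600),interpolation=cv2.INTER_CUBIC))
E
```

```text
(no output)
```

View pics/a.png

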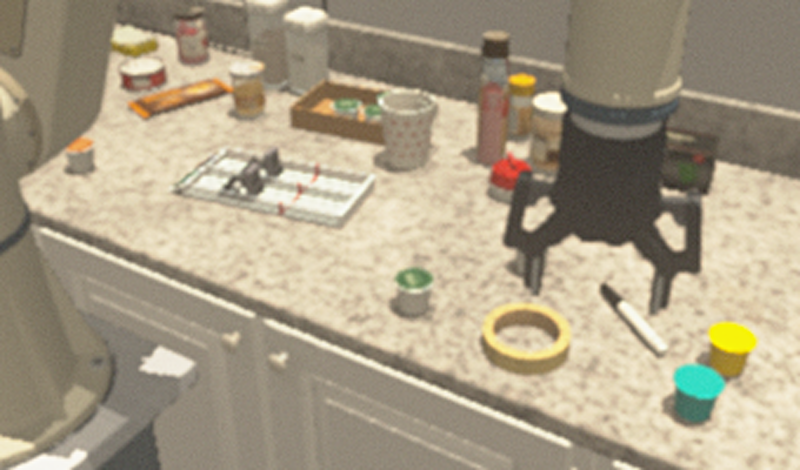

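View pics/b.png

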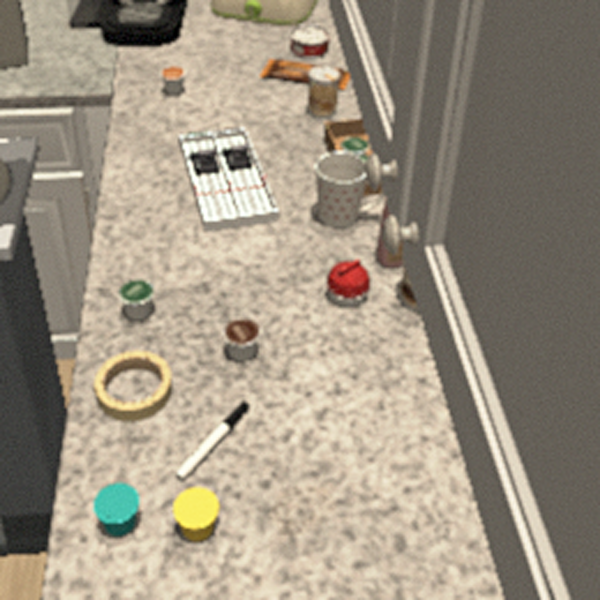

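The side view shows the green pod at about (259,239) and the brown pod at (304,256). The look-alikes are turquoise (251,330) and yellow (285,332). The tray is at about (298,185), with its ticket end hidden, so I'll localise everything and then use the wrist camera.

```bash
cat > h.py <<'E'
import numpy as np,cv2
from scipy.spatial.transform import Rotation as R
def ray(f,uv,z):
    K,T=np.array(f["K"]),np.array(f["pose"])
    d=T[:3,:3]@np.linalg.solve(K,[uv[0],uv[1],1.]);o=T[:3,3]
    return o+d*(z-o[2])/d[2]
def proj(f,p):
    K,T=np.array(f["K"]),np.array(f["pose"]);c=K@(T[:3,:3].T@(np.asarray(p)-T[:3,3]));return c[:2]/c[2]
def togo(o,goal,yaw=None):
    "shift in tool axes (cm) to world goal; tool yaw info"
    Rt=R.from_quat(o["tcp_rot"]).as_matrix()
    print("shift cm",np.round(Rt.T@(np.asarray(goal)-o["tcp_pos"])*100,2),"tool x",Rt[:,0].round(3),"y",Rt[:,1].round(3),"z",Rt[:,2].round(3))
E
python3 - <<'E'
from h import *
from bench import r
fs=r.grab_frame("side");fc=r.grab_frame("scene")
S=lambda u,v:(200+u*.4333,110+v*.4333); C=lambda u,v:(160+u*.425,130+v*.4255)
print("green side",ray(fs,S(137,291),.042),"scene",ray(fc,C(413,279),.042))
print("brown side",ray(fs,S(242,331),.042))
print("tray side",[ray(fs,S(*p),.022)[:2].round(3).tolist() for p in((181,132),(243,128),(275,212),(203,223))])
print("tray scene",[ray(fc,C(*p),.022)[:2].round(3).tolist() for p in((177,187),(222,150),(375,180),(340,220))])
print("tape,orange,mug,timer,carton",[ray(fs,S(*p),z)[:2].round(3).tolist() for p,z in(((133,384),.02),((173,74),.042),((342,165),.106),((348,280),.03),((350,140),.042))])
f=r.grab_frame("wrist");print(np.round(f["pose"],3).tolist(),np.round(f["K"],1).tolist())
o=r.get_obs();togo(o,[.5,-.2,.3]);print(o["time"])
E
```

```text
green side [ 0.36551939 -0.32100045  0.042     ] scene [ 0.36423572 -0.32428498  0.042     ]
brown side [ 0.51270299 -0.41047913  0.042     ]
tray side [[0.424, 0.125], [0.54, 0.131], [0.581, -0.127], [0.462, -0.148]]
tray scene [[0.41, 0.106], [0.536, 0.126], [0.577, -0.136], [0.457, -0.154]]
tape,orange,mug,timer,carton [[0.366, -0.474], [0.407, 0.311], [0.689, -0.118], [0.676, -0.307], [0.731, 0.048]]
[[0.271, -0.914, -0.302, 0.247], [-0.963, -0.257, -0.087, -0.58], [0.002, 0.315, -0.949, 0.374], [0.0, 0.0, 0.0, 1.0]] [[320.5, 0.0, 318.6], [0.0, 320.5, 197.7], [0.0, 0.0, 1.0]]
shift cm [ 42.7  -29.68  -5.77] tool x [ 0.962  0.271 -0.   ] y [ 0.271 -0.962  0.   ] z [ 0. -0. -1.]
1.05
```

```bash
python3 -m pendant '[[39.7,-33.6,-4,0,0,0.11],[39.7,-33.6,-4,0,0,0.11],[39.7,-33.6,-4,0,0,0.11],[39.7,-33.6,-4,0,0,0.11],[39.7,-33.6,-4,0,0,0.11],[39.7,-33.6,-4,0,0,0.11],[39.7,-33.6,-4,0,0,0.11],[39.7,-33.6,-4,0,0,0.11],[39.7,-33.6,-4,0,0,0.11],[39.7,-33.6,-4,0,0,0.11],[39.7,-33.6,-4,0,0,0.11],[39.7,-33.6,-4,0,0,0.11],[39.7,-33.6,-4,0,0,0.11],[39.7,-33.6,-4,0,0,0.11],[39.7,-33.6,-4,0,0,0.11],[39.7,-33.6,-4,0,0,0.11],[39.7,-33.6,-4,0,0,0.11]]' 1; python3 - <<'E'
from h import *
from bench import r
f=r.grab_frame("wrist");cv2.imwrite("pics/w1.png",f["pixels"]);np.save("w1.npy",{"K":f["K"],"pose":f["pose"]})
for t in("dispenser","pod_brown","pod_green","ticket_brown","ticket_green","tab_0","bay_0","mug"):
    print(t,[(np.round(b["rect"]).tolist(),round(b["score"],2)) for b in r.boxes_of(f,t)][:5])
E
```

```text
time: 2.47
tcp_pos: [0.4599, -0.1712, 0.2821]
tcp_rot: [0.997, 0.082, -0.0, 0.0]
wrist_force: [-0.4, -0.4, -0.3]
grip_width: 0.0854
finger_force: 0.0
dispenser [([52.0, 45.0, 300.0, 155.0], 0.66)]
pod_brown [([125.0, 108.0, 181.0, 147.0], 0.68), ([498.0, 131.0, 549.0, 176.0], 0.56)]
pod_green [([403.0, 229.0, 441.0, 268.0], 0.95), ([623.0, 267.0, 640.0, 295.0], 0.87)]
ticket_brown [([56.0, 52.0, 70.0, 95.0], 0.96), ([501.0, 130.0, 552.0, 176.0], 0.2)]
ticket_green [([64.0, 107.0, 84.0, 145.0], 0.78), ([476.0, 222.0, 560.0, 296.0], 0.65), ([116.0, 51.0, 174.0, 96.0], 0.62)]
tab_0 [([126.0, 104.0, 183.0, 148.0], 0.7), ([116.0, 55.0, 173.0, 96.0], 0.62), ([402.0, 228.0, 442.0, 267.0], 0.21)]
bay_0 [([48.0, 42.0, 301.0, 154.0], 0.87)]
mug []
```

View pics/w1.png

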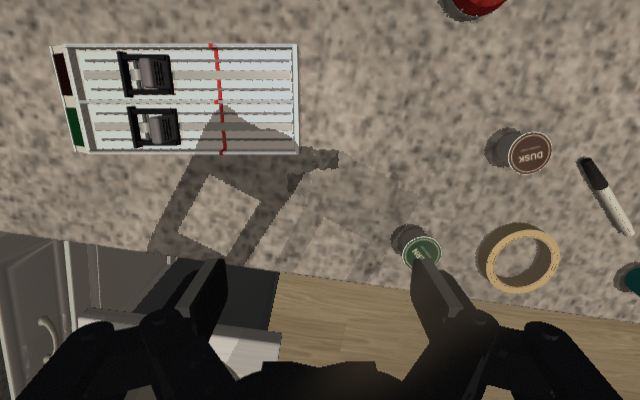

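Brown ticket at (62,74) is lane 0 (far). Green ticket at (74,127) is lane 1 (near). The DUSK brown pod is at (530,152) and the green pod at (422,251). Next I'll fit the tray pose and check it in an enlarged crop.

```bash
python3 - <<'E'
from h import *
from scipy.optimize import least_squares
f=np.load("w1.npy",allow_pickle=True).item()
for n,uv in(("brown",(530,152)),("green",(422,251))):print(n,ray(f,uv,.042).round(4))
obs=[((.144,.062,.024),(298,45)),((.144,-.062,.024),(298,153)),((.041,.056,.015),(211,47)),((.041,-.056,.015),(223,151))]
def tf(p,X):
    c,s=np.cos(p[2]),np.sin(p[2]);return[p[0]+c*X[0]-s*X[1],p[1]+s*X[0]+c*X[1],X[2]]
g=lambda p:np.ravel([proj(f,tf(p,X))-uv for X,uv in obs])
q=least_squares(g,[.5,0,-1.41],x_scale=.01).x;print("tray",q.round(4),np.degrees(q[2]),g(q).round(1))
np.save("tray.npy",q)
im=cv2.resize(cv2.imread("pics/w1.png")[20:190,20:330],None,fx=2.5,fy=2.5,interpolation=cv2.INTER_CUBIC)
def dot(X,c):
    u=(proj(f,tf(q,X))-20)*2.5;cv2.circle(im,(int(u[0]),int(u[1])),3,c,-1)
bx=-.067-.028-.002
for a in(-1,1):
    dot((.041,a*.03,.005),(255,0,0))
    for z in(.054,):dot((-.067+.046,a*.03,z),(0,255,255))
    for dx in(-.144,.144):dot((dx,a*.062,.018 if dx<0 else .024),(255,0,255))
    dot((-.067,a*.03,.025),(0,255,0)); dot((-.067-.028,a*.03,.005),(0,165,255))
cv2.imwrite("pics/c.png",im)
E
```

```text
brown [ 0.5129 -0.4136  0.042 ]
green [ 0.3673 -0.3229  0.042 ]
tray [ 0.5011  0.002  -1.4096] -80.76188219018594 [ 1.7 -1.7  3.4  1.6 -1.4  3.  -3.9 -2.7]
```

View pics/c.png

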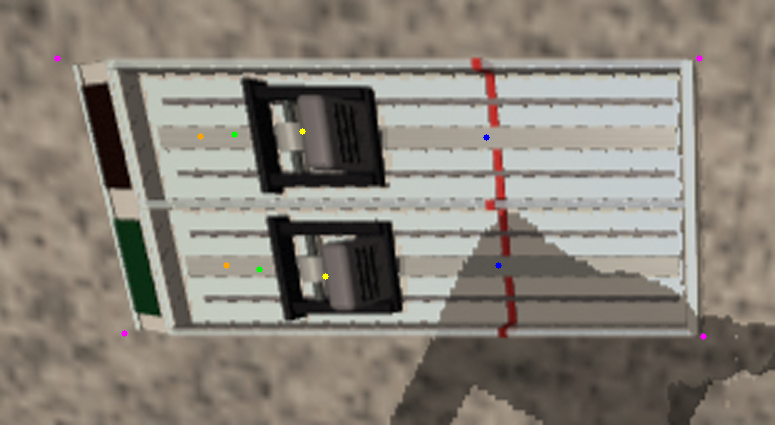

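```bash
cat > fit.py <<'E'
from h import *
from scipy.optimize import least_squares
f=np.load("w1.npy",allow_pickle=True).item()
def tf(p,X):
    c,s=np.cos(p[2]),np.sin(p[2]);return[p[0]+c*X[0]-s*X[1],p[1]+s*X[0]+c*X[1],X[2]]
C=lambda u,v:np.array([u/2.5+20,v/2.5+20])
obs=[((.144,.062,.024),C(693,61)),((.144,-.062,.024),C(700,335)),((.041,.060,.024),C(476,63)),((.041,-.060,.024),C(503,332)),((.041,0,.024),C(490,205)),
((.041,.03,.005),C(492,136)),((.041,-.03,.005),C(504,265)),((-.067,.03,.020),C(254,136)),((-.067,-.03,.020),C(278,269)),
((-.123,.0,.018),C(143,204)),((-.139,.03,.01),C(106,137)),((-.139,-.03,.01),C(137,268))]
def g(p,dz=0):return np.array([proj(f,tf(p,(X[0],X[1],X[2])))-uv for X,uv in obs])
if __name__=="__main__":
    s=least_squares(lambda p:g(p).ravel(),[.5,0,-1.41],x_scale=.01,loss="soft_l1");q=s.x
    print("tray",q.round(4),np.degrees(q[2]));print(g(q).round(1).tolist());np.save("tray.npy",q)
    for n,X in dict(bay0=(-.095,.03,.005),bay1=(-.095,-.03,.005),tab1=(-.021,-.03,.044)).items():print(n,np.round(tf(q,X),4))
E
python3 fit.py
```

```text
tray [ 5.0140e-01 -1.3000e-03 -1.4075e+00] -80.64520906019213
[[5.4, -1.2], [4.1, 0.5], [-0.9, 0.0], [-1.2, 0.1], [-1.0, -0.2], [0.5, 0.6], [0.5, 0.4], [-2.4, 0.0], [-2.3, 0.1], [0.5, 0.1], [0.5, 0.0], [0.3, -0.4]]
bay0 [0.5156 0.0973 0.005 ]
bay1 [0.4564 0.0876 0.005 ]
tab1 [0.4684 0.0146 0.044 ]
```

```bash
python3 -m pendant '[[1.3,24.6,16,0,0,0],[1.3,24.6,16,0,0,0],[1.3,24.6,16,0,0,0],[1.3,24.6,16,0,0,0],[1.3,24.6,16,0,0,0],[1.3,24.6,16,0,0,0],[1.3,24.6,16,0,0,0],[1.3,24.6,16,0,0,0],[1.3,24.6,16,0,0,0],[1.3,24.6,16,0,0,0],[1.3,24.6,16,0,0,0]]' 0.8; python3 - <<'E'
from h import *
from bench import r
f=r.grab_frame("wrist");o=r.get_obs();cv2.imwrite("pics/w2.png",f["pixels"])
for b in r.boxes_of(f,"pod_brown")[:3]:
    l,t,R_,bo=b["rect"];print(np.round(b["rect"]),round(b["score"],2),ray(f,((l+R_)/2,(t+bo)/2),.03).round(4))
for x in(.513,):print("pred rim",[proj(f,(x+dx,-.412+dy,.042)).round() for dx,dy in((0,0),(0,.026),(0,-.026),(.026,0),(-.026,0))])
togo(o,[.513,-.412,.032])
E
```

```text
time: 3.83
tcp_pos: [0.5139, -0.4102, 0.1233]
tcp_rot: [0.997, 0.083, 0.0, 0.0]
wrist_force: [0.6, 0.7, 0.7]
grip_width: 0.0685
finger_force: 0.0
[568. 286. 639. 361.] 0.87 [ 0.4479 -0.6676  0.03  ]
[287. 175. 357. 249.] 0.7 [ 0.5089 -0.4144  0.03  ]
pred rim [array([320., 212.]), array([284., 206.]), array([356., 218.]), array([326., 177.]), array([314., 245.])]
shift cm [-0.15  0.16  9.16] tool x [0.986 0.165 0.001] y [ 0.165 -0.986  0.001] z [ 0.001 -0.001 -1.   ]
```

View pics/w2.png

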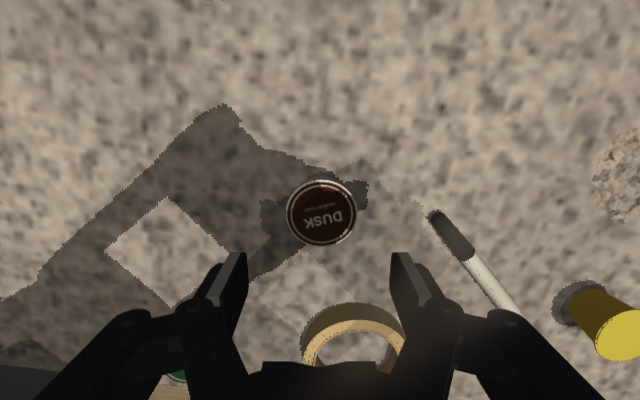

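The dark-brown DUSK lid is at (321,213), where predicted. The yellow look-alike is at (620,335). Descending and gripping.

```bash
python3 -m pendant '[[-0.1,0.2,5,0,0,0],[-0.1,0.2,9.1,0,0,0],[-0.1,0.2,9.1,0,0,0],[-0.1,0.2,9.1,0,0,0],[-0.1,0.2,9.1,0,0,0]]' 0.8 && python3 -m pendant '[[0,0,0,0,0,0],[0,0,0,0,0,0],[0,0,0,0,0,0],[0,0,0,0,0,0],[0,0,0,0,0,0],[0,0,0,0,0,0],[0,0,0,0,0,0]]' 0.35; python3 -c "
from h import *
from bench import r
o=r.get_obs();togo(o,[o['tcp_pos'][0],o['tcp_pos'][1],.12]);q=np.load('tray.npy')
from fit import tf
for X in((-.095,.03,.12),):togo(o,tf(q,X))"
```

```text
time: 4.35
tcp_pos: [0.5136, -0.413, 0.0327]
tcp_rot: [0.997, 0.083, 0.0, 0.0]
wrist_force: [0.6, -0.2, 0.6]
grip_width: 0.0682
finger_force: 0.0
time: 4.93
tcp_pos: [0.5147, -0.414, 0.0346]
tcp_rot: [0.997, 0.082, 0.002, 0.001]
wrist_force: [-0.5, 1.3, 8.6]
grip_width: 0.0474
finger_force: 60.1
shift cm [ 0.03  0.02 -8.54] tool x [0.986 0.164 0.003] y [ 0.164 -0.986  0.003] z [ 0.003 -0.002 -1.   ]
shift cm [  8.5  -50.4   -8.66] tool x [0.986 0.164 0.003] y [ 0.164 -0.986  0.003] z [ 0.003 -0.002 -1.   ]
```

```bash
python3 -m pendant '[[0,0,-4,0,0,0],[0,0,-8,0,0,0],[0,0,-9,0,0,0],[8.5,-50.4,-9,0,0,0],[8.5,-50.4,-9,0,0,0],[8.5,-50.4,-9,0,0,0],[8.5,-50.4,-9,0,0,0],[8.5,-50.4,-9,0,0,0],[8.5,-50.4,-9,0,0,0],[8.5,-50.4,-9,0,0,0],[8.5,-50.4,-9,0,0,0],[8.5,-50.4,-9,0,0,0],[8.5,-50.4,-9,0,0,0],[8.5,-50.4,-9,0,0,0],[8.5,-50.4,-9,0,0,0],[8.5,-50.4,-9,0,0,0],[8.5,-50.4,-9,0,0,0],[8.5,-50.4,-9,0,0,0],[8.5,-50.4,-9,0,0,0]]' 0.35; python3 - <<'E'
from h import *
from bench import r
from fit import tf
f=r.grab_frame("wrist");o=r.get_obs();cv2.imwrite("pics/w3.png",f["pixels"]);np.save("w3.npy",{"K":f["K"],"pose":f["pose"]})
q=np.load("tray.npy");print(o["time"],o["tcp_pos"]);togo(o,tf(q,(-.095,.03,.12)))
im=f["pixels"].copy()
for a in(-1,1):
    for X in((-.067,a*.03,.02),(-.123,a*.03,.018),(.041,a*.03,.005),(-.139,a*.03,.01),(-.095,0,.024)):cv2.circle(im,tuple(int(v) for v in proj(f,tf(q,X))),2,(255,0,255),-1)
cv2.imwrite("pics/w3a.png",im)
E
```

```text
time: 6.52
tcp_pos: [0.5145, 0.0972, 0.122]
tcp_rot: [0.997, 0.082, 0.0, 0.0]
wrist_force: [0.0, 0.1, 0.5]
grip_width: 0.0474
finger_force: 61.7
6.5667 [0.51444351 0.0968346  0.12178533]
shift cm [ 0.12 -0.03  0.18] tool x [0.987 0.163 0.001] y [ 0.163 -0.987  0.   ] z [ 0.001 -0.    -1.   ]
```

View pics/w3a.png

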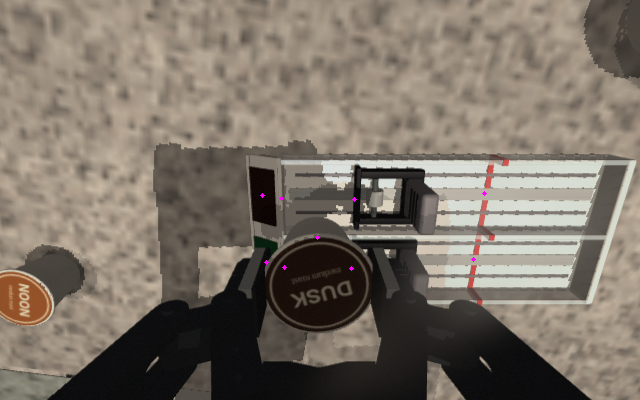

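The overlay matches to within about 2 px: paddle edge (356,196), front stop (284,195). I'll shift about 1 mm and lower.

```bash
python3 -m pendant '[[0.1,0.1,2.5,0,0,0],[0.1,0.1,4.5,0,0,0],[0.1,0.1,5.5,0,0,0],[0.1,0.1,6.5,0,0,0],[0.1,0.1,7.2,0,0,0],[0.1,0.1,7.8,0,0,0],[0.1,0.1,8.1,0,0,0],[0.1,0.1,8.2,0,0,0],[0.1,0.1,8.2,0,0,0]]' 0.35
```

```text
time: 7.32
tcp_pos: [0.5158, 0.0972, 0.0398]
tcp_rot: [0.997, 0.082, 0.0, 0.0]
wrist_force: [-0.8, -0.4, 0.4]
grip_width: 0.0476
finger_force: 61.7
```

```bash
python3 -m pendant '[[0,0,0,0,0,0],[0,0,0,0,0,0],[0,0,0,0,0,0],[0,0,0,0,0,0],[0,0,0,0,0,0],[0,0,-1.5,0,0,0],[0,0,-3.5,0,0,0],[0,0,-7,0,0,0],[0,0,-10,0,0,0],[0,0,-10,0,0,0]]' 0.8; python3 - <<'E'
from h import *
from bench import r
from fit import tf
f=r.grab_frame("wrist");o=r.get_obs();cv2.imwrite("pics/w4.png",f["pixels"]);q=np.load("tray.npy")
print("pred rim",proj(f,tf(q,(-.0935,.03,.047))),proj(f,tf(q,(-.0675,.03,.047))))
togo(o,[.366,-.3225,.15]);togo(o,[.366,-.3225,.032])
for b in r.boxes_of(f,"pod_brown")[:3]:print(np.round(b["rect"]),round(b["score"],2))
E
```

```text
time: 8.15
tcp_pos: [0.5186, 0.0978, 0.1445]
tcp_rot: [0.997, 0.082, 0.004, -0.0]
wrist_force: [1.2, 0.4, -0.1]
grip_width: 0.0685
finger_force: 0.0
pred rim [319.83146716 207.54018616] [353.97834915 207.55346782]
shift cm [-21.83  38.96  -0.91] tool x [0.986 0.164 0.006] y [ 0.164 -0.986 -0.   ] z [ 0.006  0.001 -1.   ]
shift cm [-21.9   38.96  10.89] tool x [0.986 0.164 0.006] y [ 0.164 -0.986 -0.   ] z [ 0.006  0.001 -1.   ]
[287. 174. 351. 244.] 0.92
```

View pics/w4.png

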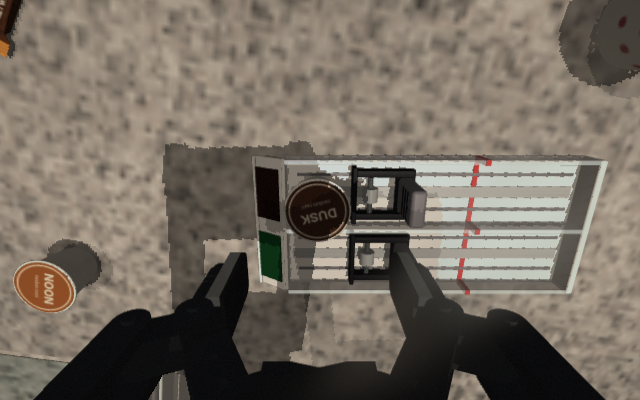

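The brown pod stands in lane 0's front place at (318,210). Now the green pod.

```bash
python3 -m pendant '[[-21.7,38.9,2,0,0,0],[-21.7,38.9,2,0,0,0],[-21.7,38.9,2,0,0,0],[-21.7,38.9,2,0,0,0],[-21.7,38.9,2,0,0,0],[-21.7,38.9,2,0,0,0],[-21.7,38.9,2,0,0,0],[-21.7,38.9,2,0,0,0],[-21.7,38.9,2,0,0,0],[-21.7,38.9,2,0,0,0],[-21.7,38.9,2,0,0,0],[-21.7,38.9,2,0,0,0],[-21.7,38.9,2,0,0,0],[-21.7,38.9,2,0,0,0],[-21.7,38.9,2,0,0,0],[-21.7,38.9,2,0,0,0],[-21.7,38.9,2,0,0,0]]' 0.8; python3 - <<'E'
from h import *
from bench import r
f=r.grab_frame("wrist");o=r.get_obs();cv2.imwrite("pics/w5.png",f["pixels"])
for b in r.boxes_of(f,"pod_green")[:3]:print(np.round(b["rect"]),round(b["score"],2))
print("pred rim",proj(f,(.366,-.3225,.042)).round())
togo(o,[.366,-.3225,.032])
E
```

```text
time: 9.67
tcp_pos: [0.3655, -0.3212, 0.1192]
tcp_rot: [0.997, 0.083, -0.0, -0.0]
wrist_force: [-0.0, 0.7, 0.5]
grip_width: 0.0684
finger_force: 0.0
[288. 180. 358. 247.] 0.76
pred rim [320. 212.]
shift cm [0.03 0.13 8.73] tool x [ 0.986  0.166 -0.   ] y [ 0.166 -0.986 -0.   ] z [-0.  0. -1.]
```

View pics/w5.png

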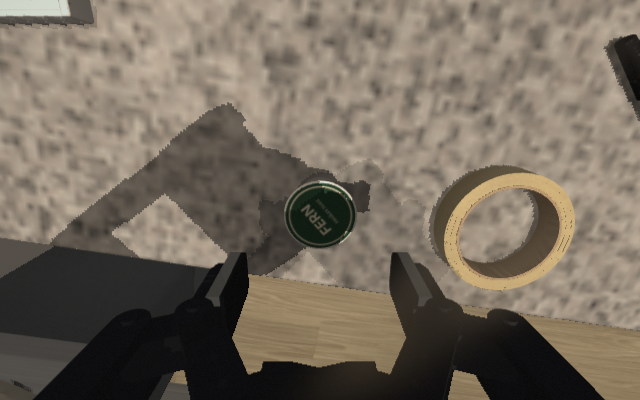

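The dark-green FERN lid is at (321,214), against a prediction of (320,212). Descending and gripping.

```bash
python3 -m pendant '[[0,0.1,5,0,0,0],[0,0.1,8.7,0,0,0],[0,0.1,8.7,0,0,0],[0,0.1,8.7,0,0,0],[0,0.1,8.7,0,0,0]]' 0.8 && python3 -m pendant '[[0,0,0,0,0,0],[0,0,0,0,0,0],[0,0,0,0,0,0],[0,0,0,0,0,0],[0,0,0,0,0,0],[0,0,0,0,0,0],[0,0,0,0,0,0]]' 0.35; python3 -c "
from h import *
from bench import r
from fit import tf
o=r.get_obs();q=np.load('tray.npy')
togo(o,tf(q,(-.094,-.03,.12)))"
```

```text
time: 10.18
tcp_pos: [0.3656, -0.3232, 0.0333]
tcp_rot: [0.997, 0.082, -0.0, -0.0]
wrist_force: [-0.2, -0.4, 0.7]
grip_width: 0.0685
finger_force: 0.0
time: 10.77
tcp_pos: [0.3668, -0.3242, 0.035]
tcp_rot: [0.997, 0.082, 0.002, 0.002]
wrist_force: [0.5, 2.9, 10.5]
grip_width: 0.0474
finger_force: 59.8
shift cm [ 15.61 -39.03  -8.58] tool x [0.986 0.164 0.003] y [ 0.164 -0.986  0.003] z [ 0.003 -0.003 -1.   ]
```

```bash
python3 -m pendant '[[0,0,-4,0,0,0],[0,0,-8,0,0,0],[0,0,-9,0,0,0],[15.7,-38.9,-9,0,0,0],[15.7,-38.9,-9,0,0,0],[15.7,-38.9,-9,0,0,0],[15.7,-38.9,-9,0,0,0],[15.7,-38.9,-9,0,0,0],[15.7,-38.9,-9,0,0,0],[15.7,-38.9,-9,0,0,0],[15.7,-38.9,-9,0,0,0],[15.7,-38.9,-9,0,0,0],[15.7,-38.9,-9,0,0,0],[15.7,-38.9,-9,0,0,0],[15.7,-38.9,-9,0,0,0],[15.7,-38.9,-9,0,0,0],[15.7,-38.9,-9,0,0,0],[15.7,-38.9,-9,0,0,0],[15.7,-38.9,-9,0,0,0]]' 0.35; python3 -c "
from h import *
from bench import r
from fit import tf
o=r.get_obs();q=np.load('tray.npy')
togo(o,tf(q,(-.094,-.03,.0402)))"
```

```text
time: 12.35
tcp_pos: [0.4562, 0.0851, 0.1225]
tcp_rot: [0.997, 0.081, 0.0, 0.0]
wrist_force: [0.5, -0.5, -0.1]
grip_width: 0.0473
finger_force: 61.7
shift cm [ 0.06 -0.14  8.23] tool x [0.987 0.162 0.   ] y [ 0.162 -0.987  0.   ] z [ 0. -0. -1.]
```

```bash
python3 -m pendant '[[0,-0.1,2.5,0,0,0],[0,-0.1,4.5,0,0,0],[0,-0.1,5.5,0,0,0],[0,-0.1,6.5,0,0,0],[0,-0.1,7.2,0,0,0],[0,-0.1,7.8,0,0,0],[0,-0.1,8.1,0,0,0],[0,-0.1,8.2,0,0,0],[0,-0.1,8.2,0,0,0]]' 0.35 && python3 -m pendant '[[0,0,0,0,0,0],[0,0,0,0,0,0],[0,0,0,0,0,0],[0,0,0,0,0,0],[0,0,0,0,0,0],[0,0,-1.5,0,0,0],[0,0,-3.5,0,0,0],[0,0,-7,0,0,0],[0,0,-10,0,0,0],[0,0,-10,0,0,0],[0,0,-10,0,0,0]]' 0.8; python3 - <<'E'
from h import *
from bench import r
from fit import tf
f=r.grab_frame("wrist");o=r.get_obs();q=np.load("tray.npy");im=f["pixels"]
cv2.imwrite("pics/w6.png",im[120:320,220:620].repeat(2,0).repeat(2,1))
print("pred rim",proj(f,tf(q,(-.094,-.03,.047))))
for a in(1,-1):print("tab top front/rear edge px",[proj(f,tf(q,(-.021+d,a*.03,.054))).round(1).tolist() for d in(-.006,.006)],"paddle",proj(f,tf(q,(-.067,a*.03,.02))).round(1))
togo(o,tf(q,(-.020,-.03,.12)))
E
```

```text
time: 13.1
tcp_pos: [0.4565, 0.0874, 0.0405]
tcp_rot: [0.997, 0.082, 0.0, -0.0]
wrist_force: [-0.1, -0.7, -0.4]
grip_width: 0.0469
finger_force: 61.7
time: 14.02
tcp_pos: [0.4574, 0.0876, 0.142]
tcp_rot: [0.997, 0.082, 0.002, -0.0]
wrist_force: [-0.4, 1.0, -0.6]
grip_width: 0.0681
finger_force: 0.0
pred rim [318.9926596 205.6678488]
tab top front/rear edge px [[418.7, 125.1], [436.5, 125.1]] paddle [353.9 120.9]
tab top front/rear edge px [[410.7, 208.9], [427.1, 208.9]] paddle [351.4 194.8]
shift cm [-0.01  7.48  2.07] tool x [0.986 0.164 0.001] y [ 0.164 -0.986 -0.   ] z [ 0.001  0.    -1.   ]
```

View pics/w6.png

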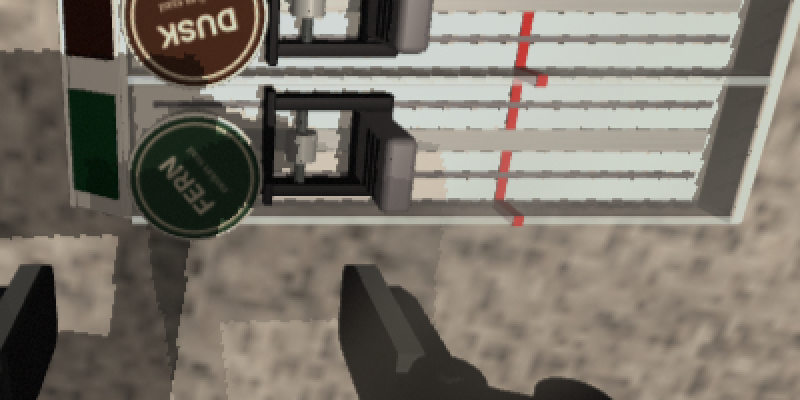

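The green pod is in lane 1's front place at (318,208), and the tab top at (412–427,206) agrees with the prediction. Next, over the green tab with a narrow opening.

```bash
python3 -m pendant '[[0,7.4,0,0,0,0],[0,7.4,0,0,0,0],[0,7.4,5,0,0,0],[0,7.4,5,0,0,0],[0,7.4,7,0,0,0],[0,7.4,8.5,0,0,0],[0,7.4,9.5,0,0,0],[0,7.4,9.9,0,0,0],[0,7.4,9.9,0,0,0],[0,7.4,9.9,0,0,0]]' 0.45; python3 -c "
from h import *
from bench import r
from fit import tf
o=r.get_obs();q=np.load('tray.npy')
togo(o,tf(q,(-.020,-.03,.041)))"
```

```text
time: 14.9
tcp_pos: [0.4682, 0.0146, 0.0414]
tcp_rot: [0.997, 0.083, -0.0, -0.0]
wrist_force: [0.1, 0.5, 0.4]
grip_width: 0.0381
finger_force: 0.0
shift cm [0.02 0.11 0.04] tool x [ 0.986  0.164 -0.001] y [ 0.164 -0.986 -0.   ] z [-0.001  0.    -1.   ]
```

```bash
python3 -m pendant '[[0,0.1,0,0,0,0],[0,0.1,0,0,0,0],[0,0.1,0,0,0,0],[0,0.1,0,0,0,0],[0,0.1,0,0,0,0],[0,0.1,0,0,0,0],[0,0.1,0,0,0,0],[0,0.1,0,0,0,0],[0,0.1,0,0,0,0]]' 0.0
```

```text
time: 15.65
tcp_pos: [0.469, 0.0139, 0.0422]
tcp_rot: [0.997, 0.082, 0.001, -0.0]
wrist_force: [-1.3, 5.2, 4.9]
grip_width: 0.0107
finger_force: 59.9
```

```bash
python3 -m pendant '[[0,0.5,0,0,0,0],[0,1.5,0,0,0,0],[0,3,0,0,0,0],[0,4.5,0,0,0,0],[0,6,0,0,0,0],[0,7.5,0,0,0,0],[0,9,0,0,0,0],[0,10,0,0,0,0],[0,10.6,0,0,0,0],[0,10.7,0,0,0,0],[0,10.7,0,0,0,0],[0,10.7,0,0,0,0]]' 0.0; python3 - <<'E'
from h import *
from bench import r
from fit import tf
f=r.grab_frame("wrist");g=r.grab_frame("side");o=r.get_obs();q=np.load("tray.npy")
a=cv2.resize(f["pixels"][100:300,60:400],(800,470),interpolation=cv2.INTER_CUBIC)
cv2.imwrite("pics/w7.png",a);np.save("w7.npy",{"K":f["K"],"pose":f["pose"]})
R0=R.from_quat(o["tcp_rot"]).as_matrix()
print(o["time"],"pulled mm",(np.array(o["tcp_pos"])-[.469,.0139,.0422])@R0*1000,o["grip_width"])
print("line",[proj(f,tf(q,(.041,y,.005))).round(1).tolist() for y in(-.05,-.03,-.01,.03)],"paddle top",proj(f,tf(q,(.041,-.03,.02))).round(1))
E
```

```text
time: 16.65
tcp_pos: [0.4864, -0.0917, 0.0422]
tcp_rot: [0.997, 0.082, 0.001, -0.0]
wrist_force: [-0.8, 7.1, 5.5]
grip_width: 0.0107
finger_force: 60.0
16.75 pulled mm [-4.96910329e-02  1.06880784e+02 -4.64194501e-02] 0.010517661987898016
line [[241.4, 268.4], [238.8, 238.0], [236.0, 205.5], [229.8, 133.1]] paddle top [232.2 250.2]
```

View pics/w7.png

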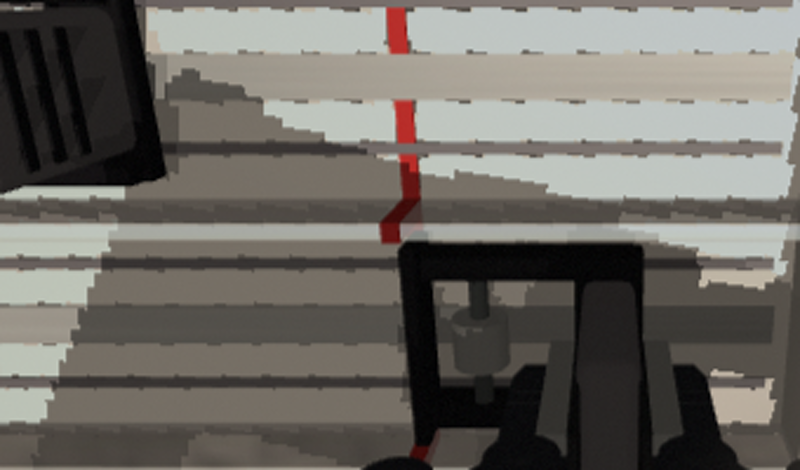

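The paddle's front edge is at crop x 399–416. The line is at about 390 on the divider top and 424 on the outer wall, so they're nearly level. Quantifying.

```bash
python3 - <<'E'
from h import *
f=np.load("w7.npy",allow_pickle=True).item();q=np.load("tray.npy")
c,s=np.cos(q[2]),np.sin(q[2])
def tx(u,v,z):
    p=ray(f,(60+u*.425,100+v*.4255),z)[:2]-q[:2];return round((c*p[0]+s*p[1])*1000,1),round((-s*p[0]+c*p[1])*1000,1)
print("line div",tx(391,232,.024),"line floor",tx(399,30,.005),tx(406,130,.005),tx(410,180,.005),"wall",tx(424,450,.024))
print("paddle",tx(399,250,.02),tx(408,340,.02),tx(416,435,.02))
E
```

```text
line div (np.float64(41.6), np.float64(0.3)) line floor (np.float64(41.8), np.float64(40.2)) (np.float64(41.5), np.float64(18.3)) (np.float64(41.4), np.float64(6.7)) wall (np.float64(44.4), np.float64(-53.0))
paddle (np.float64(41.8), np.float64(-5.1)) (np.float64(41.9), np.float64(-26.7)) (np.float64(41.7), np.float64(-51.6))
```

The paddle face is at 41.8 mm and the line at 41.6 mm, so they're level. Last check on the pods by network, then hand in.

```bash
python3 - <<'E'
from h import *
from bench import r
from fit import tf
f=r.grab_frame("wrist");q=np.load("tray.npy");o=r.get_obs()
for t,a in(("pod_brown",1),("pod_green",-1)):
    print(t,"pred",proj(f,tf(q,(-.0935,a*.03,.047))).round(),[(np.round(b["rect"]).tolist(),round(b["score"],2)) for b in r.boxes_of(f,t)][:3])
print(o["time"],o["tcp_pos"],o["finger_force"],np.round(o["wrist_force"],1))
E
```

```text
pod_brown pred [-138.  146.] []
pod_green pred [-79. 278.] [([1.0, 216.0, 34.0, 288.0], 0.78)]
16.8 [ 0.48637518 -0.09151317  0.04215431] 60.00384986400604 [-0.2  7.6  4.9]
```

```bash
python3 - <<'E'
from h import *
from bench import r
from fit import tf
q=np.load("tray.npy")
for n in("wrist","side","scene"):
    f=r.grab_frame(n);im=f["pixels"].astype(int);B,G,Rr=im[...,0],im[...,1],im[...,2]
    m=((G>Rr*1.4)&(G>B*1.15)&(G>20)).astype(np.uint8)
    k,l,st,c=cv2.connectedComponentsWithStats(m)
    pg=proj(f,tf(q,(-.094,-.03,.047)));pb=proj(f,tf(q,(-.094,.03,.047)))
    print(n,"pred green",pg.round(),"brown",pb.round())
    print([(st[i].tolist(),c[i].round().tolist()) for i in range(1,k) if st[i,4]>8])
    if n!="wrist":
        for t in("pod_green","pod_brown"):print(t,[(np.round(b["rect"]).tolist(),round(b["score"],2)) for b in r.boxes_of(f,t)][:5])
        for p in(pg,pb):print(im[int(p[1])-2:int(p[1])+3:2,int(p[0])-2:int(p[0])+3:2].tolist())
    else: print(im[220:290:12,0:60:10].tolist())
E
```

```text
wrist pred green [-80. 278.] brown [-139.  146.]
[]
[[[53, 59, 62], [53, 59, 62], [71, 77, 82], [155, 170, 181], [182, 194, 188], [182, 194, 188]], [[49, 55, 59], [51, 56, 60], [51, 57, 60], [55, 59, 61], [117, 127, 132], [136, 148, 154]], [[50, 55, 59], [50, 55, 59], [50, 56, 60], [50, 56, 59], [115, 124, 130], [115, 125, 130]], [[50, 55, 58], [50, 55, 59], [51, 57, 60], [50, 55, 58], [70, 77, 82], [154, 169, 181]], [[48, 55, 58], [50, 56, 59], [50, 55, 59], [72, 78, 83], [154, 169, 180], [155, 170, 181]], [[50, 54, 58], [64, 70, 73], [66, 72, 76], [67, 72, 77], [105, 114, 121], [80, 86, 91]]]
side pred green [286. 167.] brown [300. 165.]
[([66, 89, 5, 3, 11], [68.0, 90.0])]
pod_green [([241.0, 322.0, 262.0, 342.0], 0.93), ([278.0, 172.0, 284.0, 175.0], 0.39), ([283.0, 166.0, 317.0, 209.0], 0.39)]
pod_brown [([274.0, 318.0, 293.0, 347.0], 0.78), ([286.0, 193.0, 300.0, 206.0], 0.58)]
[[[35, 42, 42], [26, 23, 21], [26, 27, 32]], [[44, 56, 49], [22, 20, 19], [20, 20, 15]], [[63, 83, 69], [22, 12, 19], [20, 20, 19]]]
[[[33, 32, 33], [9, 12, 12], [20, 13, 19]], [[29, 28, 28], [17, 24, 21
[... 210 characters left out ...]
], [463.0, 289.0]), ([460, 293, 8, 4, 10], [464.0, 295.0]), ([448, 301, 10, 8, 22], [453.0, 305.0])]
pod_green [([251.0, 190.0, 266.0, 201.0], 0.73), ([239.0, 195.0, 256.0, 212.0], 0.67), ([447.0, 284.0, 468.0, 310.0], 0.59), ([264.0, 196.0, 283.0, 205.0], 0.42)]
pod_brown [([460.0, 266.0, 483.0, 287.0], 0.66), ([239.0, 194.0, 323.0, 224.0], 0.6), ([249.0, 190.0, 263.0, 201.0], 0.58)]
[[[124, 161, 154], [103, 147, 129], [96, 135, 115]], [[115, 161, 146], [120, 166, 151], [94, 135, 112]], [[119, 155, 139], [120, 158, 141], [109, 145, 127]]]
[[[134, 161, 184], [120, 145, 171], [106, 131, 156]], [[82, 109, 147], [73, 105, 142], [77, 105, 143]], [[88, 120, 156], [89, 119, 156], [100, 128, 161]]]
```

The scene camera shows both pods standing at their front places: green at (248,203) with a green-tinted lid, brown at (258,195) with a brown-tinted lid. The wrist "green" hit at the image edge is a neutral-grey shadow.

```bash
python3 -c "
from bench import r
print(r.hand_in())"
```

```text
the job is handed in; nothing more can be done
None
```

The job is handed in: the brown pod stands at the front of lane 0 and the green pod at the front of lane 1. The gripper is still holding the green pusher, its paddle measured within about 0.5 mm of the red fill line, at about 17 s of the 54 s allowed.

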